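Release a filed template from its fixture and show it to the inspection camera

ROBOT

A 6-joint arm with a two-finger parallel gripper is mounted at the origin on the work surface. World frame = base frame: x ahead of the robot, y to its left, z up, the work surface at z = 0. Lengths are in m, angles in rad, forces in N, time in s.
With the tool pointing down it reaches from about 0.325 to 0.925 m from the base axis. Payload 3.1 kg.
Tool frame: the origin (TCP) lies midway between the tips of the shut fingers; the grasp point (between the pads) lies 19 mm behind it; z points along the fingers, y is the direction in which the jaws open and shut (so a half turn about z gives the same grasp; the last joint's range is limited). The gripper opens to 85 mm and grips with 20 to 120 N. Pads are 22 mm wide; open, the fingers measure 114 mm over their backs; the gripper's body (76 mm by 85 mm) begins 54 mm behind the grasp point. The pads swing forward as they close: fully open they stand 13 mm farther back than shut.
Start: joints at [1.05, 0.217, 1.613, -0, 1.311, -0.112], TCP at [0.248, 0.574, 0.231] pointing down, gripper open.
Joint ranges: [-2.75, 2.75], [-0.78, 2.1], [0.31, 2.55], [-1.13, 4.27], [0.13, 2.63], [-2.58, 2.58]. Speed limits (rad/s): [2.79, 2.79, 3.14, 3.14, 3.14, 3.14].

INTERFACE

Orientations are given as [roll, pitch, yaw] about the fixed x, y, z axes, in that order (R = Rz(yaw) Ry(pitch) Rx(roll)).
In Python, from cell import status, optics, finish_job gives the robot as it stands. The module is installed in compiled form; this text tells all that it offers.
- The arm moves only by the tool move_arm, never from a script. Its argument "increments" is one flat list of numbers, 7 for each row, row after row: the shift along the tool's x, y, z in mm, then the turn, a rotation vector about the tool's x, y, z in degrees, then the opening, from 0 (shut) to 1 (fully open). A call has 1 to 8 rows; each row is the pose to reach, as a shift and turn from the pose commanded when the call began, along the tool's axes at that moment; what a row does not reach only later rows make up. A row lasts 1/8 s, in which the tool goes at most 62.5 mm and 10.7 degrees, less where a joint would pass 70% of its speed; a pose out of reach is approached as far as the arm can. A call with a gripper value outside its range is refused whole. The fingers move at their own pace and stop on an object; the grip force is fixed at half the most. Time passes only in rows, so rows that repeat a pose let the fingers close. It gives the time, the measured TCP pose, the force and the opening at its end, in the units of the state.
- status.get_obs(): the state, without advancing time (a new reading comes with each control period).
- optics.grab_frame(name): name is "scene" or "top" or "wrist"; returns the picture (400x640x3 uint8, red, green, blue); there is no depth.
- optics.calibration(name): a dict with "vertical_fov" (degrees; the focal length in pixels is half the picture's height over the tangent of half this angle, whatever the lens; pixels are square), "cx", "cy" (the principal point, pixels), "pose" (4x4, takes a point from camera to world coordinates). Camera axes: x right, y up, looking along -z (the intrinsics and any distortion apply to the point x, -y, -z); pixel columns grow to the right and rows downward; lengths in m; the calibration is good to about 2 mm. A picture is of the moment at which its call begins: read the wrist's pose just before it. calibration takes no time and is no camera call; for the wrist camera it gives the pose at the moment of the call.
- finish_job(): hands the job in, once; it reports no verdict.
The state is a dict: "time": time; "qpos": joint angles; "qd": joint speeds; "effort": joint torques, N m; "eef_pos": TCP position; "ee_rot": TCP orientation; "wrist_force": force on the tool from outside, world axes, zero at the start; "torque": the same for the moment, N m; "opening": opening from 0.0 (shut) to 1.0 (fully open).
Only numpy, scipy, OpenCV 4.12 (cv2) and the standard library are available. Lean on these libraries where they do the work, as an engineer would, in place of code of your own. Each camera call takes 0.05 s, during which the arm holds its last target. There are 200 camera calls.

TASK

Turn the black knob on the fixture fully anticlockwise to its end stop so that the red strap swings clear, then lift the steel template out of the slot and hold it up in front of the inspection camera: upright, its blue face square to the lens, the middle of that face on the lens axis at 120 mm from the lens (straight above the yellow disc). Finish while still holding it there steady in the gripper, with the knob left at its stop; do not touch the camera or its stand, and leave the V-block, the jack screw and the screwdriver where they are.

Things in the scene. Friction and masses are not known exactly. Their poses are not given: they have to be found in the camera images.
- fixture: Fixed metal fixture; place and yaw vary. Origin: on the bench (z = 0) under the slot's centre, z up. Base plate 90 (x) by 150 (y) by 10 mm, y = -48 to +102. On it a 50 by 85 mm block, top at z = 30 mm, with a slot 13.5 (x) by 64 (y) mm, floor at z = 10 mm, holding the template. Round post (diameter 28 mm) at x = 0, y = +68 mm carries the clamp; strap underside at z = 92 mm, 2 mm over the template.
- clamp (a joint): Clamp angle (rad): knob and red strap turn as one about the vertical post, friction 0.05 N m, no spring. Grows anticlockwise seen from above; end stops 0 and 1.5; starts at 0 to 0.2. At 0 the strap (24 mm wide, 6 thick, reaching 80 mm from the axis) points along the fixture's -y, over the template, blocking it; at 1.5 nearly along the fixture's +x, clear of it.
- clamp_knob (a point): Middle of the black bar knob, on the turning axis (fixture x = 0, y = +68 mm), 125 mm above the bench; its frame turns with the knob. Bar 14 mm wide (x), 44 mm long (y, along the strap), from 103 to 139 mm above the bench. Below it a hub (radius 13 mm), then the strap, its top at 98 mm.
- template: Loose flat steel template standing in the slot: 10 mm thick (x), 80 mm high (z); lower part 60 mm wide (y), 50 high, above it a centred tongue 36 wide, 30 high. 0.22 to 0.40 kg. Origin: middle of its underside, 10 mm above the bench at the start, z up. +x face blue with black dots and a white line; the other bare steel. Axes as the fixture's within 0.03 rad. Pinch the tongue across its 10 mm.
- template_mark (a point): Centre of the template's blue face: 5 mm along +x and 40 mm up from its origin (the large black dot).
- station: Fixed camera stand; place and yaw vary. Origin on the bench (z = 0) straight below the focus point, z up. Grey base plate 80 mm wide, 8 high, x = -45 to +255 mm; yellow disc (diameter 44 mm) with a black cross at the origin. Post at x = 200 mm. Black camera 44 by 44 mm, x = 162 to 228, top 242 mm above the bench, looks level along -x; white ring light (radius 24 mm) round the lens.
- lens (a point): Centre of the lens glass: x = 120 mm, y = 0, z = 220 mm of the station. The lens looks along the station's -x.
- focus (a point): Focus point in the air on the lens axis, 120 mm from the lens, 220 mm above the bench, straight above the yellow disc: the centre of the blue face belongs here, the blue face looking along the station's +x towards the lens.
- vblock: Bystander: loose steel V-block, 50 by 40 mm, 36 mm high. Origin: centre of its underside.
- jackscrew: Bystander: loose brass jack screw, diameter 40 mm, 46 mm high. Origin: centre of its underside.
- screwdriver: Bystander: loose screwdriver with an orange handle, lying on the bench. Origin: under its middle; blade towards its +x.
Not all that is in view belongs to the job. What is shaped like the fixture but purple is not meant. There is more than one size of the template; the job needs the larger.

How it is judged:
By the outcome, as a careful person would: the job done as asked, in the order asked, and still so for the second after the job is handed in, while the arm keeps its last pose, push and grip.
It also fails if it takes over 48 s, if anything falls off the work surface, if the arm or the gripper's body presses on something with over 40 N, if the wrist force passes 120 N, or if a joint passes its speed limit or range.

## Working session

There is one attempt and no reset: what is moved stays moved. The work goes in short steps, Python scripts to look and compute and a tool call to move; the robot and the scene stay as the last step left them, time stands still between calls to the robot, and variables do not carry over. Pictures are saved under pics/ and viewed, about 8 in all and at most 12, crops included, and the job is handed in when it is done.

Besides the shell and the picture viewer there is one more tool, called after "Emit:" by a JSON object that holds its "op" and its "data". move_arm: Moves the arm, as the interface text tells. Its arguments: {"type":"object","properties":{"increments":{"type":"array","items":{"type":"number"}}},"required":["increments"]}

```bash
mkdir -p pics; python3 - <<'E'
from cell import status, optics
import cv2, numpy as np
o=status.get_obs(); print(o)
for n in ("scene","top","wrist"):
    c=optics.calibration(n); print(n,c)
    cv2.imwrite(f"pics/{n}0.png",optics.grab_frame(n)[:,:,::-1])
E
```

```text
{'time': 0.0, 'qpos': array([ 1.04979344e+00,  2.17785565e-01,  1.61496009e+00,  1.40137234e-06,
        1.31124060e+00, -1.12195951e-01]), 'qd': array([ 2.78424202e-04,  1.35439149e-06,  1.08464871e-03, -1.87890776e-03,
       -3.16457848e-04,  7.64069569e-04]), 'effort': array([-1.08356835e-03, -3.96827209e+01, -3.03860736e+01, -3.57224353e-04,
        9.60360310e-03, -1.36487540e-05]), 'eef_pos': array([0.24801622, 0.57279724, 0.2299352 ]), 'ee_rot': array([-3.13921425e+00, -2.69333997e-04,  2.73278504e+00]), 'wrist_force': array([-0.9939702 , -0.05639803, -0.2374894 ]), 'torque': array([-0.05026785,  0.00040341, -0.03560487]), 'opening': 1.000557071447903}
scene {'vertical_fov': 56.62742819527834, 'cx': 319.38691027591835, 'cy': 199.59252087143594, 'pose': array([[-0.19293123, -0.54509664,  0.81587204,  1.17072897],
       [ 0.98114344, -0.0973227 ,  0.16699056,  0.08125002],
       [-0.01162313,  0.83270519,  0.55359458,  0.56644035],
       [ 0.        ,  0.        ,  0.        ,  1.        ]])}
top {'vertical_fov': 48.72015522178557, 'cx': 328.0351271049197, 'cy': 208.11683755926816, 'pose': array([[-0.02994288,  0.98621137, -0.16275918,  0.39513667],
       [-0.9994259 , -0.02695716,  0.02052255, -0.02971474],
       [ 0.01585205,  0.16328024,  0.98645237,  1.01545491],
       [ 0.        ,  0.        ,  0.        ,  1.        ]])}
wrist {'vertical_fov': 68.07745159573182, 'cx': 320.7437769491437, 'cy': 197.0427177807559, 'pose': array([[ 0.39731524, -0.87751574, -0.26852695,  0.17863924],
       [ 0.91768008,  0.37929596,  0.11831253,  0.60220573],
       [-0.00196992, -0.29342921,  0.95597878,  0.37232828],
       [ 0.        ,  0.        ,  0.        ,  1.        ]])}
```

View pics/top0.png

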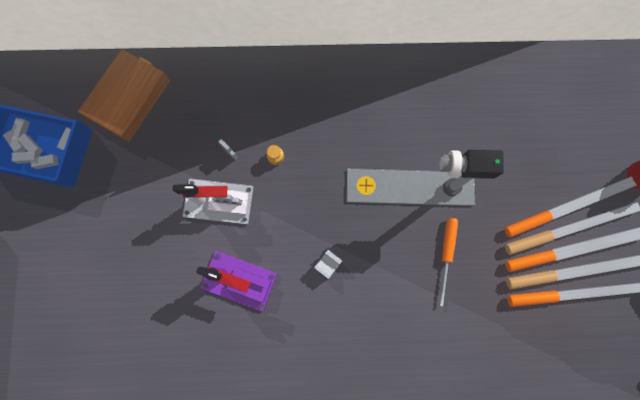

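View pics/scene0.png

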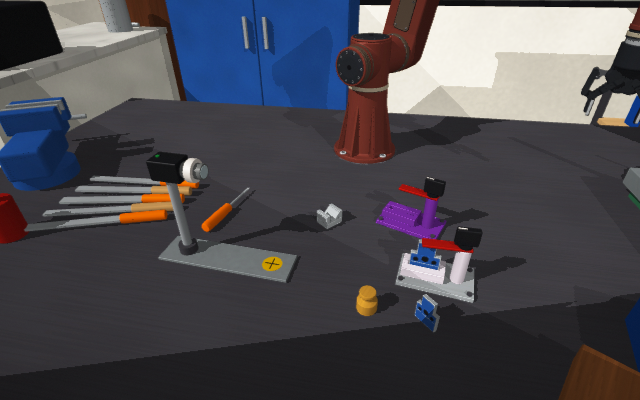

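The top view shows the grey fixture around (217,202), its knob at (185,189) and its strap pointing right. The purple decoy is at (238,280). The station disc is at (366,185) and the camera at (480,163). In the scene view the blue face looks towards the camera (world +x), and a small loose template lies at (427,312).

```bash
cat > h.py <<'E'
import numpy as np, cv2
from cell import status, optics
from scipy.spatial.transform import Rotation as R
def ray(c,px):
    f=200/np.tan(np.radians(c["vertical_fov"]/2)); P=c["pose"]
    d=np.array([(px[0]-c["cx"])/f,-(px[1]-c["cy"])/f,-1.]); return P[:3,3],P[:3,:3]@d
def onz(c,px,z):
    o,d=ray(c,px); return o+d*(z-o[2])/d[2]
def proj(c,X):
    f=200/np.tan(np.radians(c["vertical_fov"]/2)); P=c["pose"]
    q=P[:3,:3].T@(np.asarray(X)-P[:3,3]); return np.array([c["cx"]+f*q[0]/-q[2],c["cy"]-f*q[1]/-q[2]])
def tri(c1,p1,c2,p2):
    A=[];b=[]
    for c,p in((c1,p1),(c2,p2)):
        o,d=ray(c,p);d=d/np.linalg.norm(d);M=np.eye(3)-np.outer(d,d);A.append(M);b.append(M@o)
    return np.linalg.lstsq(np.vstack(A),np.hstack(b),rcond=None)[0]
def mask(im,lo,hi): return cv2.inRange(cv2.cvtColor(im,cv2.COLOR_RGB2HSV),np.array(lo),np.array(hi))
def big(m,n=1):
    cs=sorted(cv2.findContours(m,cv2.RETR_EXTERNAL,cv2.CHAIN_APPROX_NONE)[0],key=cv2.contourArea)[::-1]; return cs[:n]
def cen(c):
    M=cv2.moments(c); return np.array([M["m10"],M["m01"]])/M["m00"]
E
python3 - <<'E'
from h import *
t=cv2.imread("pics/top0.png")[:,:,::-1].copy();s=cv2.imread("pics/scene0.png")[:,:,::-1].copy()
ct=optics.calibration("top");cs=optics.calibration("scene")
for nm,im,c in(("top",t,ct),("scene",s,cs)):
    for k in big(mask(im,(22,180,120),(30,255,255)),2)[:2]:
        print(nm,"yellow",cv2.contourArea(k),cen(k),onz(c,cen(k),.008))
# station plate grey in top: fit edge
hsv=cv2.cvtColor(t,cv2.COLOR_RGB2HSV)
for p in [(420,190),(360,200),(190,210),(245,190),(160,230)]: print(p,hsv[p[1],p[0]])
for k in big(mask(t,(0,200,120),(4,255,255)),3): print("red",cen(k),cv2.contourArea(k),cv2.minAreaRect(k))
a=cv2.resize(t[165:235,165:265],None,fx=4,fy=4,interpolation=cv2.INTER_CUBIC)
b=cv2.resize(t[140:220,335:515],None,fx=4,fy=4,interpolation=cv2.INTER_CUBIC)
w=cv2.resize(cv2.imread("pics/wrist0.png")[:,:,::-1],(384,240))
o=np.zeros((600,800,3),np.uint8);o[:280,:400]=a;o[:240,410:794]=w;o[280:600,:720]=b
cv2.imwrite("pics/c1.png",o[:,:,::-1])
E
```

```text
top yellow 214.5 [365.63092463 185.07847708] [ 0.61347447 -0.14008942  0.008     ]
scene yellow 199.0 [271.59798995 263.42211055] [ 0.61065393 -0.14088223  0.008     ]
(420, 190) [105  17 148]
(360, 200) [102  17 147]
(190, 210) [107  16 142]
(245, 190) [110  14 159]
(160, 230) [125  22  70]
```

View pics/c1.png

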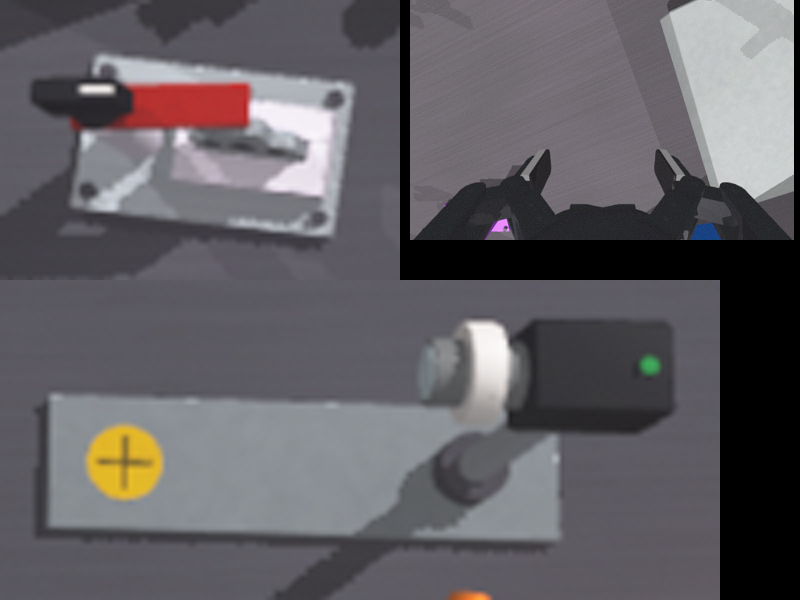

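The crop shows the fixture plate corners at about (189,179), (253,186), (249,224) and (182,216), the red strap over the tongue, and the station plate's long edges. I'll compute poses from these.

```bash
python3 - <<'E'
from h import *
c=optics.calibration("top")
P=[onz(c,p,.01)[:2] for p in[(188.75,178.75),(253,186.25),(248.75,224.2),(182,216)]]
TL,TR,BR,BL=P;print(P)
for a,b in((TL,TR),(BL,BR),(BL,TL),(BR,TR)): print(np.linalg.norm(a-b),np.degrees(np.arctan2(*(a-b)[::-1])))
m=sum(P)/4; yv=((TL+BL)-(TR+BR));yv/=np.linalg.norm(yv);print("fix origin",m-.027*yv,"knob",m+.041*yv,"yaw",np.degrees(np.arctan2(-yv[0],yv[1])))
# station long edges with line fit on gray mask
t=cv2.imread("pics/top0.png")[:,:,::-1]
S=[onz(c,p,.008)[:2] for p in[(346.75,168.75),(442.5,171.25),(346.25,201.5),(475,205.2)]]
for a,b in((S[0],S[1]),(S[2],S[3])): print("station ax",np.degrees(np.arctan2(*(b-a)[::-1])))
print(S, np.linalg.norm(S[0]-S[2]))
E=np.float32(0)
# knob/camera top: green dot, knob white mark
print("knob white mark", onz(c,(165+97/4,165+90/4),.139))
s=status.get_obs();Rt=R.from_euler('xyz',s['ee_rot']).as_matrix();print(Rt, s['eef_pos'])
W=optics.calibration("wrist")['pose'];print(Rt.T@(W[:3,3]-s['eef_pos']),Rt.T@W[:3,:3])
E
```

```text
[array([0.6389323 , 0.27054091]), array([0.61719121, 0.12188057]), array([0.52871851, 0.13177507]), array([0.55188575, 0.28404823])]
0.15024171107833792 81.679664336659
0.15402543950669534 81.3492077213492
0.0880883007722628 171.1795565788565
0.08902426840604069 173.61873960932462
fix origin [0.58019686 0.17535691] knob [0.59023337 0.24261215] yaw -8.487618681063696
station ax -93.01916261105367
station ax -93.22349249481645
[array([ 0.65382281, -0.09741858]), array([ 0.64193849, -0.322743  ]), array([ 0.5757555 , -0.09337715]), array([ 0.55889219, -0.39279684])] 0.07817184840047625
knob white mark [0.58952413 0.23063023 0.139     ]
[[-9.17600134e-01  3.97503516e-01 -9.74149644e-04]
 [ 3.97504642e-01  9.17598655e-01 -1.66362203e-03]
 [ 2.32582798e-04 -1.91376880e-03 -9.99998142e-01]] [0.24808131 0.57293519 0.23023035]
[ 0.07538094 -0.00095293 -0.14224036] [[ 2.05067024e-04  9.55902427e-01  2.93684370e-01]
 [ 9.99999950e-01 -1.25561709e-04 -2.89570301e-04]
 [-2.39925442e-04  2.93684414e-01 -9.55902405e-01]]
```

```bash
cat >> h.py <<'E'
def go(pos,ya):
    "shift (mm, tool axes) and rotvec (deg) to TCP pos, tool down, tool y at heading ya deg"
    s=status.get_obs();A=R.from_euler('xyz',s['ee_rot']);a=np.radians(ya)
    y=np.array([np.cos(a),np.sin(a),0]);z=np.array([0,0,-1.]);G=R.from_matrix(np.c_[np.cross(y,z),y,z])
    print("shift",np.round(1e3*A.inv().apply(np.array(pos)-s['eef_pos']),1),"rot",np.round((A.inv()*G).as_rotvec(degrees=True),2),"q",np.round(s['qpos'],2),"F",np.round(s['wrist_force'],1),s['time'])
E
python3 -c "
from h import *
go((.587,.220,.25),-8.5)"
```

```text
shift [-451.3 -189.2  -19.5] rot [-1.000e-01  6.000e-02  7.508e+01] q [ 1.05  0.22  1.61  0.    1.31 -0.11] F [-0.7 -0.  -0.1] 0.15
```

Emit:
{"op": "move_arm", "data": {"increments": [-56,-24,-2,0,0,9.4,1,-113,-47,-5,0,0,18.8,1,-169,-71,-7,0,0,28.1,1,-226,-95,-10,0,0,37.5,1,-282,-118,-12,0,0,46.9,1,-338,-142,-15,0,0,56.3,1,-395,-166,-17,0,0,65.7,1,-451,-189,-19,0,0,75,1]}}

```text
time: 1.15
eef_pos: [0.5881, 0.2191, 0.25]
ee_rot: [-3.141, -0.0, 1.418]
wrist_force: [0.9, -0.3, -0.5]
opening: 0.999
```

```bash
python3 - <<'E'
from h import *
import time,pickle
for i in range(3): c=optics.calibration("wrist"); im=optics.grab_frame("wrist")
c=optics.calibration("wrist");im=optics.grab_frame("wrist")
pickle.dump((c,im),open("w1.pkl","wb"));cv2.imwrite("pics/w1.png",im[:,:,::-1]);s=status.get_obs();print(s['eef_pos'],s['ee_rot'],s['qd'].round(3))
E
```

```text
[0.58735683 0.219806   0.2496466 ] [-3.14004368e+00 -3.37550512e-05  1.42207306e+00] [ 0.043 -0.016  0.022  0.006  0.005 -0.002]
```

View pics/w1.png

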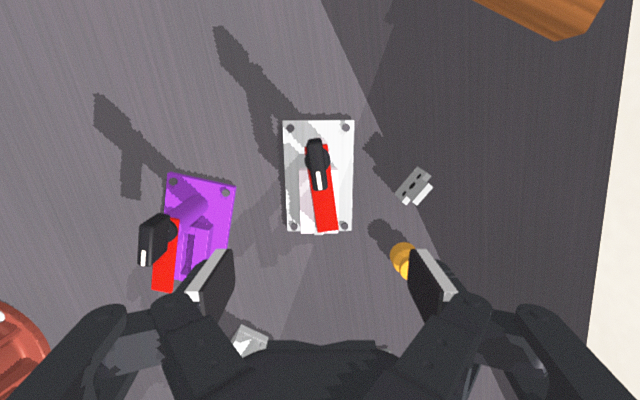

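The wrist view shows the fixture plate from (283,121) to (353,232), squarely aligned, with the knob at about (317,158). The strap runs from there to (326,231), so it is turned slightly anticlockwise.

```bash
python3 - <<'E'
from h import *
import pickle
c,im=pickle.load(open("w1.pkl","rb"))
m=mask(im,(0,180,90),(6,255,255)); k=[k for k in big(m,3) if cen(k)[0]>250][0]
# strap corners on z=.098
pts=np.array([onz(c,p[0],.098)[:2] for p in k])
r=cv2.minAreaRect((pts*1e3).astype(np.float32));bx=cv2.boxPoints(r);print(bx.round(1),r)
# plate: bright low-sat
p=mask(im,(0,0,110),(180,60,255)); p[:, :255]=0;p[:,370:]=0;p[:95]=0;p[245:]=0
p|=cv2.dilate(m,np.ones((3,3)))*(np.arange(640)>255).astype(np.uint8)[None]
k=big(cv2.morphologyEx(p,cv2.MORPH_OPEN,np.ones((5,5))))[0]
pl=np.array([onz(c,q[0],.01)[:2] for q in k]);r=cv2.minAreaRect((pl*1e3).astype(np.float32));print("plate",r,cv2.boxPoints(r).round(1))
# black knob bbox & screws
g=mask(im,(0,0,0),(180,255,60));g[:110]=0;g[200:]=0;g[:,:300]=0;g[:,335:]=0
k=big(g)[0];kk=np.array([onz(c,q[0],.139)[:2] for q in k]);r=cv2.minAreaRect((kk*1e3).astype(np.float32));print("knob",r)
w=mask(im,(0,0,170),(180,60,255));w[:165]=0;w[192:]=0;w[:,:310]=0;w[:,328:]=0
cv2.imwrite("pics/k.png",cv2.resize(im[105:245,265:375],None,fx=5,fy=4.2,interpolation=cv2.INTER_CUBIC)[:,:,::-1])
E
```

```text
[[576.1 164.4]
 [598.5 164.1]
 [599.4 233.4]
 [577.  233.7]] ((587.7361450195312, 198.902587890625), (69.25907135009766, 22.337316513061523), 89.2610092163086)
plate ((574.0233154296875, 207.53549194335938), (199.94093322753906, 161.67385864257812), 81.31303405761719) [[479.  120.9]
 [638.8  96.5]
 [669.  294.1]
 [509.2 318.6]]
knob ((584.1630859375, 245.455078125), (44.04866027832031, 12.394977569580078), 74.82372283935547)
```

View pics/k.png

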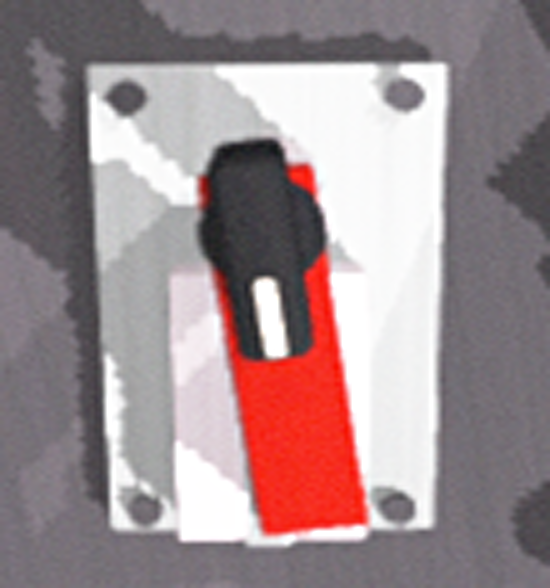

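The crop shows plate corners at (88,65), (447,65), (432,526) and (110,528). The strap is turned about 8° anticlockwise.

```bash
python3 - <<'E'
from h import *
import pickle
c,im=pickle.load(open("w1.pkl","rb"))
u=lambda X,Y:(265+X/5-.4,105+Y/4.2-.4)
TL,TR,BR,BL=[onz(c,u(*p),.01)[:2] for p in((88,65),(447,65),(432,526),(110,528))]
for a,b in((TL,TR),(BL,BR),(BL,TL),(BR,TR)): print(np.linalg.norm(a-b),np.degrees(np.arctan2(*(b-a)[::-1])))
m=(TL+TR+BL+BR)/4;yv=TL+TR-BL-BR;yv/=np.linalg.norm(yv)
print("orig",m-.027*yv,"axis",m+.041*yv,"yaw",np.degrees(np.arctan2(-yv[0],yv[1])))
go((.589,.2435,.106),-0.8)
E
```

```text
0.0897434852218451 -8.660745395965881
0.08997860224993973 -8.22493962902255
0.14922028443416185 81.51881572640792
0.14853680909154698 81.60933141683834
orig [0.57865344 0.175318  ] axis [0.58862938 0.24258226] yaw -8.436030313820332
shift [ 23.7  -1.7 143.7] rot [-0.09 -0.01 -7.72] q [0.25 0.21 1.59 0.   1.35 0.39] F [ 0.1  0.2 -0.3] 1.35
```

Emit:
{"op": "move_arm", "data": {"increments": [12,-1,30,0,0,-4,1,24,-2,60,0,0,-7.7,1,24,-2,90,0,0,-7.7,1,24,-2,120,0,0,-7.7,0.8,24,-2,142,0,0,-7.7,0.6,24,-2,142,0,0,-7.7,0.4,24,-2,142,0,0,-7.7,0.3,24,-2,142,0,0,-7.7,0.3]}}

```text
time: 2.35
eef_pos: [0.5896, 0.2456, 0.1102]
ee_rot: [3.139, -0.001, 1.559]
wrist_force: [-0.1, 0.5, 0.1]
opening: 0.295
```

Emit:
{"op": "move_arm", "data": {"increments": [0,0,0,0,0,0,0,0,0,0,0,0,0,0,0,0,0,0,0,0,0,0,0,0,0,0,0,0]}}

```text
time: 2.85
eef_pos: [0.589, 0.2453, 0.1101]
ee_rot: [3.141, -0.001, 1.558]
wrist_force: [-3.5, 1.0, 5.8]
opening: 0.155
```

```bash
python3 -c "
from h import *
go((.589,.2435,.106),-0.8);print(status.get_obs()['torque'])"
```

```text
shift [-1.8  0.   4.1] rot [ 0.04 -0.06  0.08] q [0.28 0.37 1.67 0.   1.11 0.3 ] F [-3.5  1.   5.8] 2.85
[0.09473663 0.54620647 0.06546272]
```

Emit:
{"op": "move_arm", "data": {"increments": [0,-0.2,0,0,0,-6,0,0,-0.5,0,0,0,-12,0,-0.1,-0.7,0,0,0,-18,0,-0.2,-0.9,0,0,0,-24,0,-0.3,-1.1,0,0,0,-30,0,-0.4,-1.3,0,0,0,-36,0,-0.6,-1.5,0,0,0,-42,0,-0.7,-1.6,0,0,0,-48,0]}}

```text
time: 3.85
eef_pos: [0.5871, 0.2446, 0.1101]
ee_rot: [3.141, -0.001, 2.399]
wrist_force: [-4.2, 0.4, 6.7]
opening: 0.149
```

```bash
python3 -c "
from h import *
go((.5866,.2432,.1101),-0.8+78.2);print(status.get_obs()['torque'])"
```

```text
shift [-0.6 -1.3 -0. ] rot [  0.04  -0.03 -29.95] q [ 0.28  0.36  1.67  0.    1.11 -0.54] F [-4.2  0.4  6.7] 3.85
[ 0.01825302  0.63987908 -0.13070592]
```

Forces are small and the turn is going well. I'll go on to the stop, slightly past it.

Emit:
{"op": "move_arm", "data": {"increments": [-0.1,-0.3,0,0,0,-6,0,-0.3,-0.6,0,0,0,-12,0,-0.4,-0.9,0,0,0,-18,0,-0.5,-1.1,0,0,0,-24,0,-0.6,-1.3,0,0,0,-28,0,-0.6,-1.3,0,0,0,-30,0,-0.6,-1.3,0,0,0,-32,0,-0.6,-1.3,0,0,0,-34,0]}}

```text
time: 4.85
eef_pos: [0.5865, 0.2434, 0.1101]
ee_rot: [3.139, -0.001, 2.983]
wrist_force: [-3.6, -1.4, 7.0]
opening: 0.155
```

```bash
python3 -c "
from h import *
go((.5866,.2432,.1101),-0.8+78.2);print(status.get_obs()['torque'])"
```

```text
shift [-0.2 -0.2  0. ] rot [ 0.13 -0.09  3.52] q [ 0.28  0.36  1.68  0.    1.11 -1.13] F [-3.6 -1.4  7. ] 4.85
[-0.02852858  0.71570256 -1.89831296]
```

Emit:
{"op": "move_arm", "data": {"increments": [0,0,0,0,0,0,0.5,0,0,0,0,0,0,0.8,0,0,0,0,0,0,1,0,0,0,0,0,0,1,0,0,-30,0,0,0,1,0,0,-70,0,0,0,1,0,0,-110,0,0,0,1,0,0,-140,0,0,0,1]}}

```text
time: 5.85
eef_pos: [0.5872, 0.243, 0.2505]
ee_rot: [3.141, 0.002, 2.989]
wrist_force: [-0.0, 0.8, -0.4]
opening: 1.001
```

```bash
python3 -c "
from h import *
go((.579,.1755,.25),-8.45)"
```

```text
shift [ -2.1 -68.    0.4] rot [1.400e-01 6.000e-02 8.973e+01] q [ 0.28  0.22  1.57 -0.    1.35 -1.14] F [-0.   0.8 -0.4] 5.85
```

Emit:
{"op": "move_arm", "data": {"increments": [0,-9,0,0,0,10,1,0,-18,0,0,0,20,1,-1,-27,0,0,0,30,1,-1,-36,0,0,0,40,1,-1,-45,0,0,0,50,1,-2,-54,0,0,0,60,1,-2,-62,0,0,0,70,1,-2,-68,0,0,0,80,1]}}

```text
time: 6.85
eef_pos: [0.5781, 0.1749, 0.2481]
ee_rot: [-3.141, 0.0, 1.587]
wrist_force: [0.5, -0.2, -0.2]
opening: 0.999
```

Emit:
{"op": "move_arm", "data": {"increments": [0,0,0,0,0,9.7,1,0,0,0,0,0,9.7,1,0,0,0,0,0,9.7,1]}}

```text
time: 7.22
eef_pos: [0.5783, 0.1754, 0.2482]
ee_rot: [-3.142, 0.0, 1.426]
wrist_force: [-0.2, -0.0, 0.9]
opening: 1.003
```

```bash
python3 - <<'E'
from h import *
import pickle
c=optics.calibration("wrist");im=optics.grab_frame("wrist");pickle.dump((c,im),open("w2.pkl","wb"))
st=optics.grab_frame("top")
s=status.get_obs();print(s['eef_pos'],s['ee_rot'])
print("axis px",proj(c,(.5888,.243,.139)),"template top",proj(c,(.5787,.1753,.09)))
a=np.array(proj(c,(.58,.19,.09)),int)
o=np.zeros((600,800,3),np.uint8);x0,y0=a[0]-75,max(a[1]-90,0)
print("crop",x0,y0);o[:600,:500]=cv2.resize(im[y0:y0+180,x0:x0+150],(500,600),interpolation=cv2.INTER_CUBIC)
o[:240,500:800]=cv2.resize(st[160:240,165:265],(300,240),interpolation=cv2.INTER_CUBIC)
cv2.imwrite("pics/w2.png",o[:,:,::-1])
E
```

```text
[0.5782673  0.17539932 0.24824304] [-3.14153470e+00  4.55291838e-05  1.42546801e+00]
axis px [322.46694705 113.35438169] template top [321.77993274 180.47296667]
crop 245 76
```

View pics/w2.png

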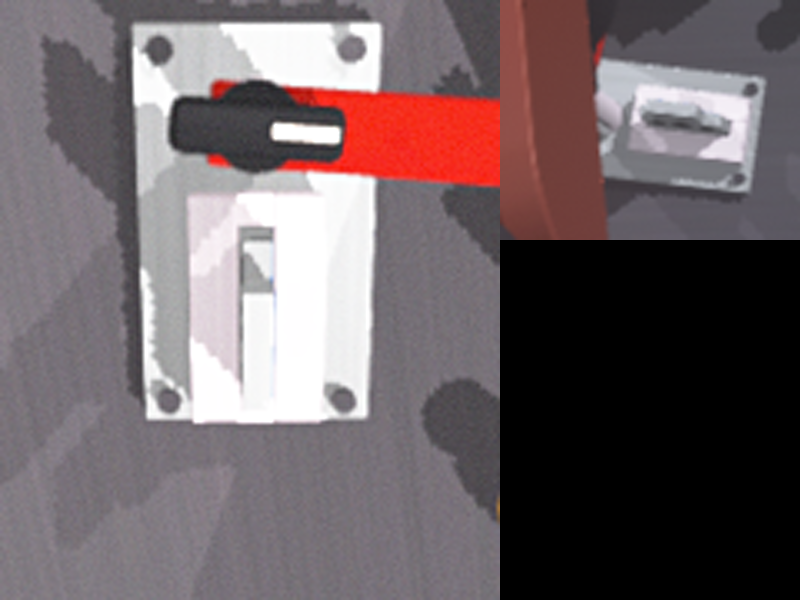

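The crop shows the strap swung along the fixture's +x and the tongue's top uncovered. The tongue is about 32 crop pixels wide, centred at crop x = 259, with its post-side end at crop y = 293.

```bash
python3 - <<'E'
from h import *
import pickle
c,im=pickle.load(open("w2.pkl","rb"))
m=mask(im,(0,180,90),(6,255,255)); k=[k for k in big(m,4) if abs(cen(k)[1]-115)<30 and cen(k)[0]>325][0]
pts=np.array([onz(c,p[0],.098)[:2] for p in k]);r=cv2.minAreaRect((pts*1e3).astype(np.float32));print("strap",r,cv2.boxPoints(r).round(1))
u=lambda X,Y:(245+X*.3-.35,76+Y*.3-.35)
F=np.array([.5787,.1753]);a=np.radians(-8.45);M=np.array([[np.cos(a),np.sin(a)],[-np.sin(a),np.cos(a)]])
for n,p,z in(("L",(243,350),.09),("R",(275,350),.09),("end",(259,293),.09),("shoulder end",(259,241),.06),("block TL",(189,195),.03),("block TR",(322,195),.03),("block B",(190,422),.03),("block BR",(322,422),.03),("slot end",(259,228),.03)):
    q=onz(c,u(*p),z)[:2];print(n,q.round(4),(M@(q-F)*1e3).round(1))
s=im[150:215,300:345].copy();g=cv2.cvtColor(s,cv2.COLOR_RGB2GRAY).astype(int)
for r in(20,30,40): print(r+150,g[r][5:35])
E
```

```text
strap ((630.8185424804688, 232.90695190429688), (23.333770751953125, 71.12786865234375), 77.84956359863281) [[593.6 229. ]
 [663.1 214. ]
 [668.  236.8]
 [598.5 251.8]]
L [0.5743 0.1757] [-4.4 -0.2]
R [0.5842 0.1743] [ 5.6 -0.2]
end [0.5818 0.1929] [ 0.5 17.8]
shoulder end [0.5837 0.2047] [ 0.6 29.8]
block TL [0.5608 0.2205] [-24.3  42.1]
block TR [0.608  0.2137] [23.4 42.3]
block B [0.5473 0.136 ] [-25.3 -43.5]
block BR [0.5974 0.1287] [ 25.4 -43.3]
slot end [0.584  0.2053] [ 0.8 30.5]
170 [216 218 218 215 219 219 217 215 214 212 216 173 150 255 253 248 248 246
 248 248 249 255 237 254 255 254 254 254 254 254]
180 [255 244 217 211 214 215 218 213 210 215 215 178 168 245 250 247 247 247
 249 249 249 243 229 255 255 254 254 254 254 254]
190 [255 254 254 254 254 254 254 254 255 255 245 224 172 241 249 249 248 248
 248 249 249 245 245 255 255 255 255 255 255 255]
```

The strap reads 86.3° against a stop at 85.9°, so the knob is at its stop. The template centre is at about (0.579, 0.175). Next I descend and grip.

Emit:
{"op": "move_arm", "data": {"increments": [0,1,40,0,0,0,1,0,1,80,0,0,0,1,0,1,120,0,0,0,1,0,1,150,0,0,0,1,0,1,175,0,0,0,1,0,1,190,0,0,0,1,0,1,190,0,0,0,0.5,0,1,190,0,0,0,0.35]}}

```text
time: 8.32
eef_pos: [0.5804, 0.1754, 0.0595]
ee_rot: [3.139, -0.001, 1.424]
wrist_force: [-0.1, -0.1, 0.2]
opening: 0.606
```

Emit:
{"op": "move_arm", "data": {"increments": [0,0,0,0,0,0,0.3,0,0,0,0,0,0,0.2,0,0,0,0,0,0,0,0,0,0,0,0,0,0,0,0,0,0,0,0,0,0,0,0,0,0,0,0]}}

```text
time: 9.07
eef_pos: [0.5799, 0.1753, 0.0593]
ee_rot: [3.14, -0.0, 1.424]
wrist_force: [-0.6, 0.7, 5.6]
opening: 0.106
```

```bash
python3 -c "
from h import *
go((.579,.1755,.25),-8.45);print(status.get_obs()['torque'],status.get_obs()['wrist_force'])"
```

```text
shift [   0.2   -0.7 -190.7] rot [ 0.07 -0.03  0.03] q [0.18 0.37 1.77 0.   1.   0.32] F [-0.6  0.7  5.6] 9.075
[ 0.00380041  0.17802629 -0.02742604] [-0.56747843  0.66054305  5.62175035]
```

Emit:
{"op": "move_arm", "data": {"increments": [0,0,-8,0,0,0,0,0,0,-24,0,0,0,0,0,0,-48,0,0,0,0,0,0,-76,0,0,0,0,0,0,-108,0,0,0,0,0,0,-140,0,0,0,0,0,0,-165,0,0,0,0,0,0,-180,0,0,0,0]}}

```text
time: 10.07
eef_pos: [0.5796, 0.1752, 0.2405]
ee_rot: [3.14, -0.001, 1.424]
wrist_force: [0.6, -1.0, -1.6]
opening: 0.108
```

```bash
python3 - <<'E'
from h import *
t=cv2.imread("pics/top0.png")[:,:,::-1];s=cv2.imread("pics/scene0.png")[:,:,::-1]
ct=optics.calibration("top");cs=optics.calibration("scene")
# camera green dot / ring in both views
for n,im,c in(("t",t,ct),("s",s,cs)):
    for k in big(mask(im,(50,100,60),(75,255,255)),2): print(n,"green",cen(k),cv2.contourArea(k))
    w=mask(im,(0,0,175),(180,40,255)); 
    for k in big(w,12):
        p=cen(k) if cv2.contourArea(k)>0 else None
        if p is not None and ((n=="t" and 435<p[0]<470 and 140<p[1]<185) or (n=="s" and 175<p[0]<215 and 150<p[1]<190)): print(n,"ring",p,cv2.contourArea(k),cv2.boundingRect(k))
st=np.array([.612,-.1405]);print("station pts (0 focus, lens) predicted px")
a=np.radians(-93.1)
for X in((0,0,.22),(.12,0,.22),(.2,0,.242)):
    w=[st[0]+X[0]*np.cos(a),st[1]+X[0]*np.sin(a),X[2]];print(X,np.round(w,4),proj(ct,w),proj(cs,w))
go((.612,-.1405,.2593),-93.1)
E
```

```text
t green [497. 161.] 14.0
t ring [457.17562724 159.36200717] 139.5 (452, 150, 11, 21)
s green [634.11111111 200.32950192] 43.5
s green [156.625      155.29166667] 4.0
s ring [187.19787517 168.02124834] 125.5 (183, 158, 12, 22)
station pts (0 focus, lens) predicted px
(0, 0, 0.22) [ 0.612  -0.1405  0.22  ] [377.25300651 161.3921675 ] [262.05166886 179.17331737]
(0.12, 0, 0.22) [ 0.6055 -0.2603  0.22  ] [441.49703481 163.17170883] [203.27800458 171.95388703]
(0.2, 0, 0.242) [ 0.6012 -0.3402  0.242 ] [488.61807509 161.19554907] [163.62852998 157.35596785]
shift [-307.6   78.4  -18.9] rot [ 6.000e-02 -1.100e-01  8.467e+01] q [0.18 0.17 1.65 0.   1.32 0.32] F [ 0.6 -1.  -1.6] 10.075
```

Emit:
{"op": "move_arm", "data": {"increments": [-35,9,-3,0,0,10.5,0,-70,18,-5,0,0,21,0,-105,28,-8,0,0,31.5,0,-140,37,-10,0,0,42,0,-175,46,-13,0,0,52.5,0,-210,55,-15,0,0,63,0,-245,65,-17,0,0,73.5,0,-277,74,-19,0,0,84,0]}}

```text
time: 11.08
eef_pos: [0.6112, -0.1108, 0.2566]
ee_rot: [-3.141, 0.002, -0.049]
wrist_force: [0.2, 0.4, -2.6]
opening: 0.104
```

Emit:
{"op": "move_arm", "data": {"increments": [0,0,0,0,0,0.7,0,0,0,0,0,0,0.7,0]}}

```text
time: 11.32
eef_pos: [0.6113, -0.1093, 0.2566]
ee_rot: [-3.14, 0.002, -0.054]
wrist_force: [-0.3, -0.2, -2.9]
opening: 0.108
```

```bash
python3 - <<'E'
from h import *
import pickle
D={n:(optics.calibration(n),optics.grab_frame(n)) for n in("wrist","scene","top")};pickle.dump(D,open("d3.pkl","wb"))
s=status.get_obs();print(s['eef_pos'],s['ee_rot'],s['wrist_force'],s['opening'])
o=np.zeros((600,800,3),np.uint8)
o[:300,:480]=cv2.resize(D["wrist"][1],(480,300))
o[300:600,:480]=cv2.resize(D["scene"][1][120:295,150:430],(480,300),interpolation=cv2.INTER_CUBIC)
o[:400,480:]=cv2.resize(D["top"][1][110:235,330:430],(320,400),interpolation=cv2.INTER_CUBIC)
cv2.imwrite("pics/d3.png",o[:,:,::-1])
E
```

```text
[ 0.61157647 -0.10856324  0.25696058] [-3.14106717e+00  8.62934739e-04 -5.26623570e-02] [-0.63429537 -0.01583639 -1.34067544] 0.11251600622606243
```

View pics/d3.png

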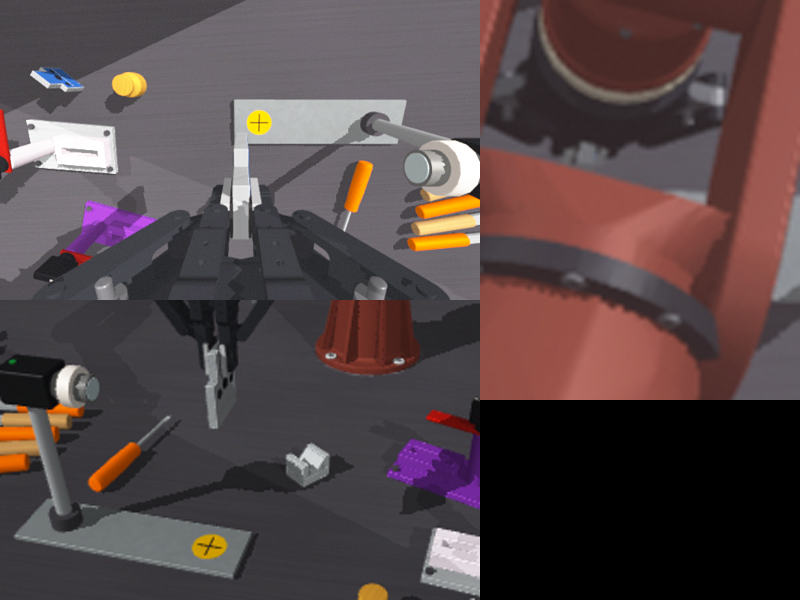

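The views show the template held upright and edge-on at wrist (320,~200), the disc at wrist (345,163) and the lens at wrist (560,220). The blue side faces the lens (image right). Next I measure the station from this view.

```bash
python3 - <<'E'
from h import *
import pickle
D=pickle.load(open("d3.pkl","rb"));c,im=D["wrist"];cs,si=D["scene"]
k=min(big(mask(im,(22,180,120),(32,255,255)),6),key=lambda k:1e9 if cv2.contourArea(k)<50 else abs(cen(k)[0]-345))
e=cv2.fitEllipse(cv2.convexHull(k));print("disc wrist",e[0],onz(c,e[0],.008))
k=min(big(mask(si,(22,180,120),(32,255,255)),6),key=lambda k:1e9 if cv2.contourArea(k)<50 else abs(cen(k)[0]-272))
e=cv2.fitEllipse(cv2.convexHull(k));print("disc scene",e[0],onz(cs,e[0],.008))
# station plate edges via Canny/Hough-free: line fit on gradient rows
g=cv2.cvtColor(im,cv2.COLOR_RGB2GRAY).astype(float)
for lo,hi,xs,sg in((120,145,range(330,530,4),1),(180,202,range(360,440,4),-1)):
    P=[]
    for x in xs:
        d=np.diff(cv2.GaussianBlur(g[lo:hi,x:x+1],(1,5),0)[:,0])*sg;i=int(np.argmax(d));P.append((x,lo+i+.5))
    P=np.array(P);w=np.array([onz(c,p,.008)[:2] for p in P],np.float32)
    vx,vy,x0,y0=cv2.fitLine(w,cv2.DIST_HUBER,0,.001,.001)[:,0];res=np.abs((w[:,0]-x0)*vy-(w[:,1]-y0)*vx)
    print("edge heading",np.degrees(np.arctan2(vy,vx)),x0,y0,"res",np.median(res))
# lens glass / ring crop for inspection and template bits
print("lens at z .22 guess",onz(c,(419*4/3,167*4/3),.22))
cc=np.zeros((600,800,3),np.uint8)
cc[:,:400]=cv2.resize(im[150:350,480:640][:, :],(480,600),interpolation=cv2.INTER_CUBIC)[:,:400]
cc[:,400:]=cv2.resize(im[150:330,270:390],(400,600),interpolation=cv2.INTER_CUBIC)
cv2.imwrite("pics/d4.png",cc[:,:,::-1])
E
```

```text
disc wrist (345.0107116699219, 162.94461059570312) [ 0.61117269 -0.14209828  0.008     ]
disc scene (271.58001708984375, 263.4102478027344) [ 0.61062555 -0.14093156  0.008     ]
edge heading 86.93225 0.6473095 -0.21118176 res 1.2340024e-08
edge heading 86.94213 0.56757957 -0.21624118 res 1.6763806e-08
lens at z .22 guess [ 0.60465756 -0.2638926   0.22      ]
```

View pics/d4.png

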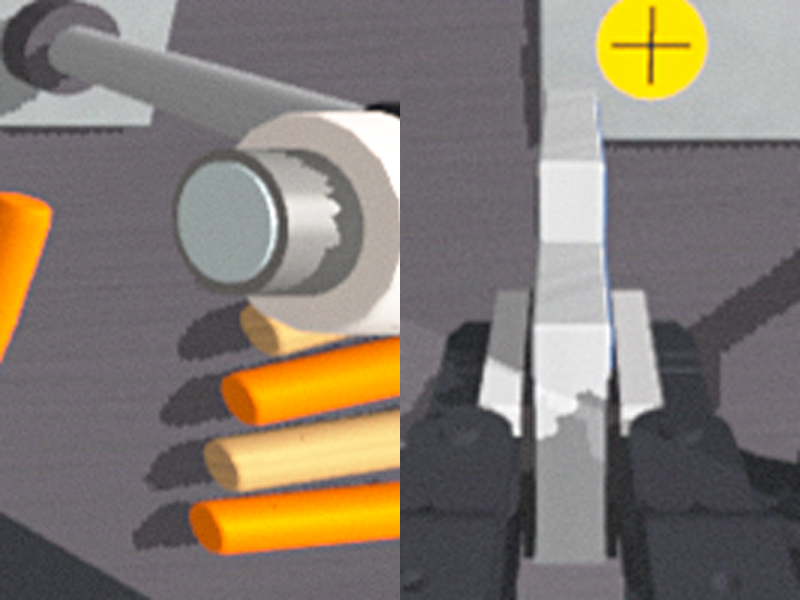

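```bash
python3 - <<'E'
from h import *
import pickle
from scipy.optimize import least_squares
D=pickle.load(open("d3.pkl","rb"));c,im=D["wrist"]
P=np.array([.61157647,-.10856324,.25696058]);Rt=R.from_euler('xyz',[-3.14106717,8.6293e-4,-.05266])
u=lambda X,Y:np.array((270+(X-400)/3.3333-.35,150+Y/3.3333-.35))
obs=np.array([u(571,323),u(572,242),u(571.5,160),u(569,92),u(535,323),u(608,323),u(540,160),u(603,160)])
# template frame: (fy along tool x, fx along tool y, height)
T=np.array([(18,0,80),(18,0,50),(30,0,50),(30,0,0),(18,-5,80),(18,5,80),(30,-5,50),(30,5,50)])*1e-3
def w(p,T): # offsets mm x,y,h ; pitch about tool y, roll about x (deg)
    q=R.from_euler('xy',[p[4],p[3]],degrees=True).apply(np.c_[T[:,0],T[:,1],-T[:,2]])+np.array([p[0],p[1],p[2]])*1e-3
    return P+Rt.apply(q)
f=lambda p:(np.array([proj(c,x) for x in w(p,T)])-obs).ravel()
p0=[-.4,0,49.3,0,0];print("nominal resid",f(p0).reshape(-1,2).round(1).tolist())
r=least_squares(f,p0);print("fit",r.x.round(2),np.abs(r.fun).max())
print("lens",onz(c,(556,224),.22))
E
```

```text
nominal resid [[-3.6, 0.9], [-3.2, -1.5], [-3.2, 0.6], [-1.7, -1.4], [-4.9, 0.9], [-2.6, 0.9], [-3.7, 0.6], [-2.6, 0.6]]
fit [-1.25  1.37 48.81 -0.99  0.15] 1.4125647332186304
lens [ 0.60381011 -0.26233456  0.22      ]
```

```bash
python3 -c "
from h import *
go((.6124,-.1359,.2293),-93.06)"
```

```text
shift [ 2.3 27.3 27.6] rot [-0.03  0.05  0.04] q [-0.29  0.19  1.6   0.    1.36  1.33] F [-0.6 -0.  -1.3] 11.475
```

Emit:
{"op": "move_arm", "data": {"increments": [0,4,4,0,0,0,0,1,8,8,0,0,0,0,1,13,13,0,0,0,0,2,18,18,0,0,0,0,2,22,22,0,0,0,0,2.3,25,25,0,0,0,0,2.3,27.3,27.6,0,0,0,0,2.3,27.3,27.6,0,0,0,0]}}

```text
time: 12.48
eef_pos: [0.6126, -0.1372, 0.2294]
ee_rot: [-3.141, 0.0, -0.055]
wrist_force: [0.1, -0.5, -2.7]
opening: 0.109
```

Emit:
{"op": "move_arm", "data": {"increments": [0,0,0,0,0,0,0,0,0,0,0,0,0,0,0,0,0,0,0,0,0]}}

```text
time: 12.85
eef_pos: [0.6128, -0.137, 0.2299]
ee_rot: [3.142, -0.0, -0.054]
wrist_force: [0.3, -0.6, -2.8]
opening: 0.105
```

```bash
python3 - <<'E'
from h import *
import pickle
D={n:(optics.calibration(n),optics.grab_frame(n)) for n in("scene","wrist")};pickle.dump(D,open("d5.pkl","wb"))
s=status.get_obs();print(s['eef_pos'],s['ee_rot'],s['wrist_force'],s['opening'],s['time'])
c,im=D["scene"]
# expected template corners in scene if exactly on target (station frame corners)
a=np.radians(-93.06);X=np.array([np.cos(a),np.sin(a),0]);Y=np.array([-X[1],X[0],0]);F=np.array([.6117,-.1409,.22])
x0,y0=215,130
o=np.zeros((600,800,3),np.uint8);o[:,:400]=cv2.resize(im[y0:y0+150,x0:x0+100],(400,600),interpolation=cv2.INTER_CUBIC)
for x,y,z in((-10,30,-40),(0,30,-40),(-10,30,10),(0,30,10),(-10,-30,-40),(0,18,40),(-10,18,40),(0,30,-40),(-10,18,10)):
    p=proj(c,F+(x*X+y*Y)*1e-3+np.array([0,0,z*1e-3]));q=((p+.5-[x0,y0])*4).astype(int);print((x,y,z),p.round(1),q)
    cv2.circle(o,tuple(int(v) for v in q),2,(0,255,0),-1)
c,im=D["wrist"];o[:,400:]=cv2.resize(im[110:350,250:410],(400,600),interpolation=cv2.INTER_CUBIC)
cv2.imwrite("pics/d5.png",o[:,:,::-1])
E
```

```text
[ 0.61275835 -0.13704453  0.22979126] [ 3.14153278e+00 -1.26385135e-04 -5.44103237e-02] [-0.11466974 -0.07323587 -2.83126511] 0.10589893460442128 12.95
(-10, 30, -40) [263.1 206.6] [194 308]
(0, 30, -40) [258.  205.9] [173 305]
(-10, 30, 10) [260.4 183.3] [183 215]
(0, 30, 10) [255.1 182.6] [162 212]
(-10, -30, -40) [274.3 189.7] [239 240]
(0, 18, 40) [255.9 164.4] [165 139]
(-10, 18, 40) [261.2 165. ] [186 142]
(0, 30, -40) [258.  205.9] [173 305]
(-10, 18, 10) [262.9 179.9] [193 201]
```

View pics/d5.png

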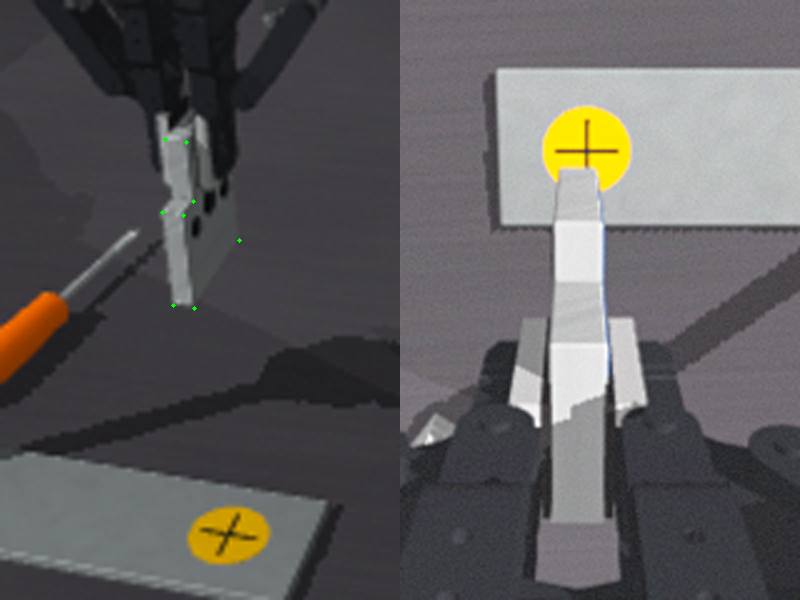

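The scene crop (left) shows the template corners within about 1 px of the predicted green dots. The wrist crop (right) shows the disc at crop (587,150), just beyond the template's lower edge, with the blue sliver on the lens side. One more consistency fit in the wrist view will give the last trim.

```bash
python3 - <<'E'
from h import *
import pickle
from scipy.optimize import least_squares
D=pickle.load(open("d5.pkl","rb"));s=status.get_obs()
P=s['eef_pos'];Rt=R.from_euler('xyz',s['ee_rot']);print(P,s['ee_rot'])
c,im=D["wrist"];u=lambda X,Y:np.array((250+(X-400)/2.5-.3,110+Y/2.5-.3))
T=np.array([(18,-5,80),(18,5,80),(18,0,50),(30,-5,50),(30,5,50),(30,-5,0),(30,5,0)])*1e-3
obs=np.array([u(551,343),u(608,343),u(579,283),u(554,222),u(603,222),u(558,170),u(597,170)])
cs,si=D["scene"];v=lambda X,Y:np.array((215+X/4-.4,130+Y/4-.4))
a=np.radians(-93.06);X=np.array([np.cos(a),np.sin(a),0]);Y=np.array([-X[1],X[0],0])
def world(p,T):
    q=R.from_euler('xy',[p[4],p[3]],degrees=True).apply(np.c_[T[:,0],T[:,1],-T[:,2]])+np.array(p[:3])*1e-3
    return P+Rt.apply(q)
def rep(n,c,T,obs,disc,free):
    def full(x): p=np.array([-.4,0,49.3,0,0.]);p[free]=x;return p
    f=lambda x:(np.array([proj(c,w) for w in world(full(x),T)])-obs).ravel()
    r=least_squares(f,np.array([-.4,0,49.3,0,0])[free]);p=full(r.x)
    m=world(p,np.array([[0,.005,.04]]))[0];d=onz(c,disc,.008)
    e=m-d;print(n,"fit",p.round(2),"res",np.abs(r.fun).max().round(2),"disc",d.round(4),"mark rel disc: x(lens)",(e@X*1e3).round(2),"y",(e@Y*1e3).round(2),"z",m[2].round(4))
for n,c_,im_,g in(("w",c,im,(325,170)),("s",cs,si,(271,263))):
    k=[k for k in big(mask(im_,(22,180,120),(32,255,255)),6) if np.hypot(*(cen(k)-g))<15][0];print(n,cen(k))
disc_w=u(587,150);disc_s=(271.58,263.41)
for fr in([0,1,2],[0,1,2,3]): rep("wrist",c,T,obs,disc_w,fr)
# scene: corners seen: bottom front pair, far bottom, tongue top front
Ts=np.array([(30,5,0),(30,-5,0),(-30,-5,0),(30,5,50),(18,5,80)])*1e-3
os_=np.array([v(173,304),v(192,304),v(238,238),v(163,211),v(165,138)])
rep("scene",cs,Ts,os_,disc_s,[0,1,2]);rep("scene",cs,Ts,os_,disc_s,[0,1,2,3])
go((.6121,-.1362,.2293),-93.06)
E
```

```text
[ 0.61275835 -0.13704453  0.22979126] [ 3.14153278e+00 -1.26385135e-04 -5.44103237e-02]
w [324.99784076 167.05668016]
s [271.59798995 263.42211055]
wrist fit [-1.93  0.85 52.76  0.    0.  ] res 1.68 disc [ 0.611  -0.1424  0.008 ] mark rel disc: x(lens) 0.44 y -0.44 z 0.217
wrist fit [-1.44  0.84 48.49 -1.07  0.  ] res 1.43 disc [ 0.611  -0.1424  0.008 ] mark rel disc: x(lens) 0.44 y 0.79 z 0.2213
scene fit [-7.95  2.31 53.55  0.    0.  ] res 0.38 disc [ 0.6106 -0.1409  0.008 ] mark rel disc: x(lens) 3.31 y -6.03 z 0.2162
scene fit [-7.930e+00  2.300e+00  5.353e+01 -1.000e-02  0.000e+00] res 0.38 disc [ 0.6106 -0.1409  0.008 ] mark rel disc: x(lens) 3.3 y -6.01 z 0.2163
shift [-0.7 -0.8  0.5] rot [ 0.   -0.01 -0.06] q [-0.33  0.22  1.61 -0.    1.31  1.29] F [-0.1 -0.1 -2.8] 12.95
```

Within measuring accuracy the mark is about 0.5 mm too near the lens and 0.5 mm too high. I'll make a tiny trim, then do a final check and hand in.

Emit:
{"op": "move_arm", "data": {"increments": [-0.3,-0.7,0.5,0,0,0,0,-0.3,-0.7,0.5,0,0,0,0,-0.3,-0.7,0.5,0,0,0,0,-0.3,-0.7,0.5,0,0,0,0,-0.3,-0.7,0.5,0,0,0,0,-0.3,-0.7,0.5,0,0,0,0]}}

```text
time: 13.7
eef_pos: [0.6125, -0.1364, 0.2292]
ee_rot: [3.142, -0.0, -0.055]
wrist_force: [-0.2, 0.3, -2.0]
opening: 0.108
```

```bash
python3 - <<'E'
from h import *
from cell import finish_job
c=optics.calibration("scene");im=optics.grab_frame("scene");s=status.get_obs()
print(s['eef_pos'],s['ee_rot'],s['wrist_force'],s['opening'],np.abs(s['qd']).max(),s['time'])
A=np.array([.5888,.243])
for t in(86,80,70):
    h=np.radians(-98.45+t);d=np.array([np.cos(h),np.sin(h)]);n=np.array([-d[1],d[0]])
    print(t,[proj(c,[*(A+.08*d+e*n),.098]).round(1).tolist() for e in(-.012,.012)])
for k in big(mask(im,(0,180,90),(6,255,255)),4): 
    if cen(k)[0]>420: print(cv2.boundingRect(k),cv2.boxPoints(cv2.minAreaRect(k)).round(1).tolist())
print(finish_job())
E
```

```text
[ 0.61245276 -0.13639091  0.22920879] [ 3.14156763e+00  1.06669412e-05 -5.45215220e-02] [ 0.12930658  0.22602838 -1.81839194] 0.1069702042883813 0.0006868351897828524 13.75
86 [[452.6, 272.1], [467.0, 275.9]]
80 [[447.9, 270.1], [461.9, 274.9]]
70 [[440.5, 266.3], [453.5, 272.4]]
(454, 248, 17, 30) [[453.1000061035156, 274.6000061035156], [458.20001220703125, 247.8000030517578], [471.8999938964844, 250.39999389648438], [466.79998779296875, 277.20001220703125]]
the job is handed in; nothing more can be done
None
```

I turned the black knob anticlockwise to its stop, lifted the large template out of the slot, and handed the job in at 13.75 s with it held in front of the inspection camera. No verdict was reported.

**Knob:** While turning, the moment rose to 1.9 N m against the stop. The strap then measured 86.3° from the wrist camera, against a stop at 85.9°. The last scene picture fits 86° to about 1–2 px, so the knob stayed there.

**Template:** It is upright and held steady, with the blue face towards the lens and tool heading -93.1° against a measured station axis of -93.06°. Just before the last trim, the wrist view put the centre of the face within about 1 mm of the point above the disc and about 220 mm above the bench. I then trimmed it 0.3–0.7 mm along each axis and did not measure it again with a camera. The grip held at the plate's 10 mm thickness, and forces stayed below 8 N in every reading.

**Checks that disagreed:**
- The cameras put the disc 1–3 mm apart; I used a blended position.
- A separate fit from the scene camera put the face centre up to 6 mm off. I discounted it because that error lay mostly along its line of sight, where it measures poorly; the corners themselves matched to about 1 px.
- A wrist fit with tilt left free suggested about 1° of tilt, which is within its uncertainty.

I never came near the camera, its stand, the V-block, the jack screw or the screwdriver, though I did not measure them at the end.

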